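# Stand up the fallen reagent bottle and show its label to the inspection camera

### The arm

A 6-joint arm with a two-finger parallel gripper is mounted at the origin on the work surface. World frame = base frame: x ahead of the robot, y to its left, z up, the work surface at z = 0. Lengths are in mm, angles in degrees, forces in N, time in s.
With the tool pointing down it reaches from about 300 to 850 mm from the base axis. Payload 4.2 kg.
Tool frame: the origin (TCP) lies at the very end of the fingers, on their centre line; the grasp point (between the pads) lies 19 mm behind it; z points along the fingers, y is the direction in which the jaws open and shut (so a half turn about z gives the same grasp; the last joint's range is limited). The gripper opens to 91 mm and grips with 3 to 60 N. Pads are 32 mm wide; open, the fingers measure 118 mm over their backs; the gripper's body (76 mm by 178 mm) begins 60 mm behind the grasp point.
Start: joints at [72.708, 18.312, 89.639, -0, 72.044, -1.146], TCP at [159.901, 552.336, 213.976] pointing down, gripper open.
Joint ranges: [-177.97, 177.97], [-48.28, 115.42], [12.27, 149.76], [-77.06, 257.06], [2.81, 150.46], [-146.56, 146.56]. Speed limits (degrees/s): [147.25, 147.25, 180, 180, 180, 180].

### API

Orientations are given as [roll, pitch, yaw] about the fixed x, y, z axes, in that order (R = Rz(yaw) Ry(pitch) Rx(roll)).
In Python, from workcell import env gives the robot as it stands. The module is installed in compiled form; this text tells all that it offers.
- The arm moves only by the tool arm_command, never from a script. Its argument "targets" is a list of rows, each a list of 5 numbers: the closure, from 0 (fully open) to 1 (shut), then the shift along the tool's x, y, z each as a share of 50 cm, from -1 to 1, then the turn about the tool's z as a share of pi/4 rad, from -1 to 1. A call has 1 to 8 rows; each row is the pose to reach, as a shift and turn from the pose measured when the call began, along the tool's axes at that moment; what a row does not reach only later rows make up. A row lasts 1/12 s, in which the tool goes at most 41.7 mm and 7.16 degrees, less where a joint would pass 70% of its speed; a pose out of reach is approached as far as the arm can. A call with a number of a shift or a turn outside -1 to 1 is refused whole. A call with a gripper value outside its range is refused whole. The fingers move at their own pace and stop on an object; "squeeze" is the grip in N (left out, the last holds). Time passes only in rows, so rows that repeat a pose let the fingers close. It gives the time, the measured TCP pose, the force and the opening at its end, in the units of the state.
- env.state(): the state, without advancing time (a new reading comes with each control period).
- env.grab_frame(name): name is "scene" or "top" or "wrist"; returns the picture (420x560x3 uint8, red, green, blue); there is no depth.
- env.camera_params(name): a dict with "camera_matrix" (3x3 intrinsics, pixels), "R" (3x3) and "t" (3): a world point X has camera coordinates R X + t; the wrist camera has in their place "hand_eye" (4x4, takes a point from camera to tool coordinates, whose origin is the TCP and whose axes are the flange's). Camera axes: x right, y down, z forward; pixel columns grow to the right and rows downward; lengths in mm; the calibration is good to about 2 mm. A picture is of the moment at which its call begins: read the wrist's pose just before it. camera_params takes no time and is no camera call.
- env.job_done(): hands the job in, once; it reports no verdict.
The state is a dict: "time_s": time; "qpos": joint angles; "qvel": joint speeds; "effort": joint torques, N m; "ee_pos": TCP position; "ee_rot": TCP orientation; "force": force on the tool from outside, world axes, zero at the start; "torque": the same for the moment, N m; "gripper_width": finger opening in mm.
Only numpy, scipy, OpenCV 4.12 (cv2) and the standard library are available. Lean on these libraries where they do the work, as an engineer would, in place of code of your own. Each camera call takes 0.05 s, during which the arm holds its last target.

### The job

One reagent bottle has tipped over in the low lane on the lab bench: stand it upright on its base in the lane, in the gap between the two squat jars, and let go so that it stands there by itself. Then take it by its cap, lift it out and hold it up in the air in front of the inspection camera: upright, label squarely facing the lens and centred on it, with the label about 10 cm from the lens. Finish while still holding it there, steady, and leave the jars, the beaker and the camera undisturbed.

Things in the scene. Friction and masses are not known exactly. Their poses are not given: they have to be found in the camera images.
- bottle: Tipped reagent bottle, amber, black cap, 150-290 g. Body 48 x 48 mm, 72 mm tall; shoulder narrows to a 28 mm round neck (82-92 mm up); round cap 34 mm across, 92-118 mm up. Origin: centre of base. z: base to cap. y: the way its label faces (only one side has one). Starts lying along the lane on the lane floor, label up, cap towards the lane's -y end (z axis level).
- label (a point): Centre of the white paper label (38 mm wide, 50 mm high) on the bottle's +y face: 24.5 mm off the bottle's axis and 38 mm above its base. Axes as the bottle's.
- cap (a point): Centre of the bottle's cap, on its axis, 105 mm above the base. Axes as the bottle's.
- lane: Fixed aluminium lane, 66 x 400 mm, long along its y axis, x across it, z up; it may stand turned on the bench. Origin: centre of its underside, on the bench. Floor 4 mm above the bench; a border 4 mm thick all round reaches 12 mm above the bench; inner width 58 mm.
- jar_a: Squat square jar, amber with black cap, standing in the lane: 48 x 48 mm, 72 mm tall. Origin: centre of its base. One jar stands near each end of the lane, their centres 150 mm or so from the lane's middle; which is which varies.
- jar_b: The other squat jar, just like the first.
- lens (a point): Centre of the inspection camera's front glass, 160-220 mm above the bench. The camera looks level along this point's -x axis; y is sideways, z up. Lens tube 38 mm across, 53 mm long; camera body behind it 46 mm wide, 44 mm high.
- beaker: Glass beaker, 72 mm across, 85 mm tall, standing on the bench, to be left alone. Origin: centre of its base.
- cam_stand: The camera's stand, fixed to the bench: base plate 130 x 150 x 14 mm (starts 55 mm behind the lens) and a steel column 18 mm thick, 294 mm high, 120 mm behind the lens. Origin: on the bench, straight below the lens; z up, -x the way the camera looks.

How it is judged:
By the outcome, as a careful person would: the job done as asked, in the order asked, and still so for the second after the job is handed in, while the arm keeps its last pose, push and grip.
It also fails if it takes over 61 s, if anything falls off the work surface, if the arm or the gripper's body presses on something with over 40 N, if the wrist force passes 120 N, or if a joint passes its speed limit or range.

## Working session

There is one attempt and no reset: what is moved stays moved. The work goes in short steps, Python scripts to look and compute and a tool call to move; the robot and the scene stay as the last step left them, time stands still between calls to the robot, and variables do not carry over. Pictures are saved under pics/ and viewed, and the job is handed in when it is done.

Besides the shell and the picture viewer there is one more tool, called after ">>>" as name(argument=value, ...) on one line, values as JSON. arm_command: Moves the arm, as the interface text tells. Shift numbers are shares of 50 cm and turn numbers shares of pi/4 rad, none past 1 either way. Its arguments: {"type":"object","properties":{"targets":{"type":"array"},"squeeze":{"type":"number"}},"required":["targets"]}

```bash
mkdir -p pics
python3 - <<'E'
from workcell import env
import cv2
s=env.state();print(s)
for n in("scene","top","wrist"):
    p=env.camera_params(n);print(n,p)
    cv2.imwrite(f"pics/{n}0.png",env.grab_frame(n)[:,:,::-1])
E
```

```text
{'time_s': 0.0, 'qpos': array([ 7.27071819e+01,  1.83531754e+01,  8.97051570e+01, -1.32334008e-03,
        7.20445535e+01, -1.14679675e+00]), 'qvel': array([-0.0256313 , -0.01309188, -0.03244059,  0.04292448, -0.03931519,
       -0.03143433]), 'effort': array([ 1.15192151e-04, -4.12477756e+01, -2.31963587e+01,  7.26874452e-02,
        4.56393859e-02, -1.62612387e-04]), 'ee_pos': array([159.7663588 , 551.83976142, 213.11337014]), 'ee_rot': array([-1.79897110e+02, -8.01259071e-04,  1.63854387e+02]), 'force': array([ 0.58304932, -0.01566744, -0.05316612]), 'torque': array([-0.02086844,  0.00498455,  0.01371747]), 'gripper_width': 91.49433469192593}
scene {'camera_matrix': array([[434.11866005,   0.        , 282.562288  ],
       [  0.        , 434.11866005, 202.13308685],
       [  0.        ,   0.        ,   1.        ]]), 'R': array([[-0.42837306,  0.90352897, -0.01148599],
       [ 0.5230436 ,  0.23757536, -0.8185251 ],
       [-0.73683235, -0.35664177, -0.57435593]]), 't': array([ 220.22602344, -230.25298058, 1413.31477382])}
top {'camera_matrix': array([[435.38025034,   0.        ,
[... 162 characters left out ...]
00861256],
       [-0.99815788,  0.00976062, -0.05987969],
       [ 0.05979023, -0.00921312, -0.99816845]]), 't': array([  57.18336505,  582.002346  , 1103.80737755])}
wrist {'camera_matrix': array([[366.4149037 ,   0.        , 276.42031293],
       [  0.        , 366.4149037 , 209.46023443],
       [  0.        ,   0.        ,   1.        ]]), 'hand_eye': array([[-1.60115170e-04, -9.71312528e-01, -2.37806535e-01,
         6.50052877e+01],
       [ 9.99999805e-01, -2.99100461e-04,  5.48365446e-04,
         6.12390806e-01],
       [-6.03762272e-04, -2.37806400e-01,  9.71312386e-01,
        -1.72131121e+02],
       [ 0.00000000e+00,  0.00000000e+00,  0.00000000e+00,
         1.00000000e+00]])}
```

View pics/scene0.png

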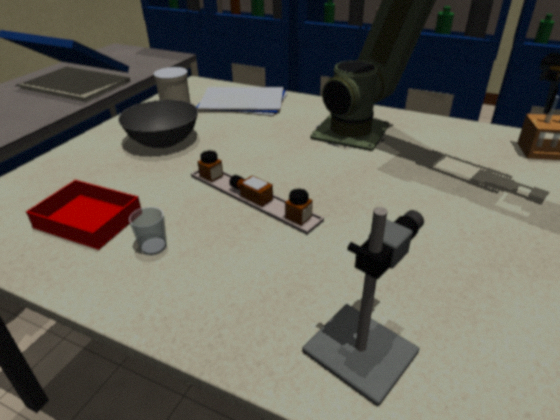

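View pics/top0.png

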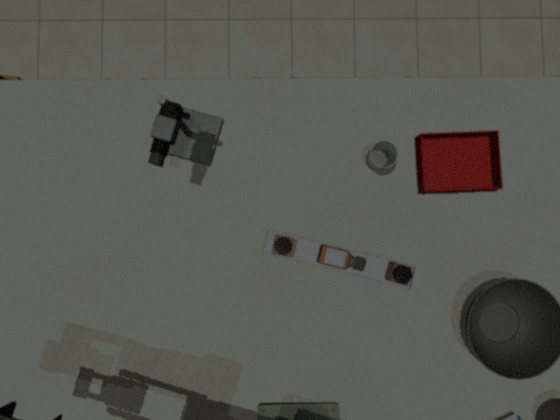

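View pics/wrist0.png

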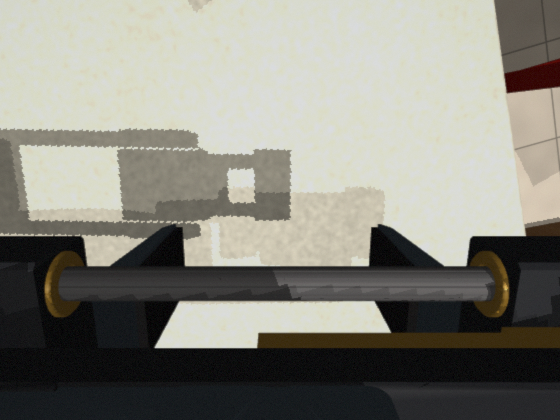

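The scene picture shows the lane with a jar at each end (about 210,165 and 298,206) and the bottle lying between them (255,190), label up. In the top picture the jars are at about (284,245) and (401,273), the bottle's label is at (333,257) and its cap at (358,263). The beaker is at (380,157) and the lens tube tip is near (157,163). The wrist picture shows only bench and shadow.

Run:
```python
import cv2,numpy as np
t=cv2.imread('pics/top0.png');s=cv2.imread('pics/scene0.png')
f=lambda a:np.clip(a.astype(float)*2.0,0,255).astype(np.uint8)
a=cv2.resize(f(t[220:300,255:425]),None,fx=4.4,fy=4.4,interpolation=cv2.INTER_CUBIC)
cv2.imwrite('pics/t_lane.png',a)
cv2.imwrite('pics/t_cam.png',cv2.resize(f(t[85:195,130:250]),None,fx=5,fy=5,interpolation=cv2.INTER_CUBIC))
cv2.imwrite('pics/s_cam.png',cv2.resize(f(s[195:285,330:440]),None,fx=6,fy=6,interpolation=cv2.INTER_CUBIC))
```

```text
(no output)
```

View pics/t_lane.png

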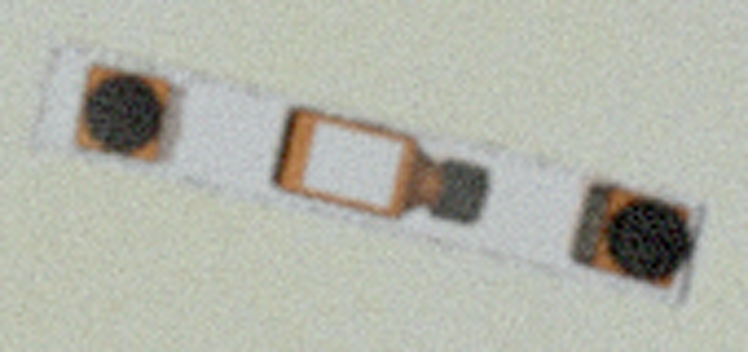

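View pics/t_cam.png

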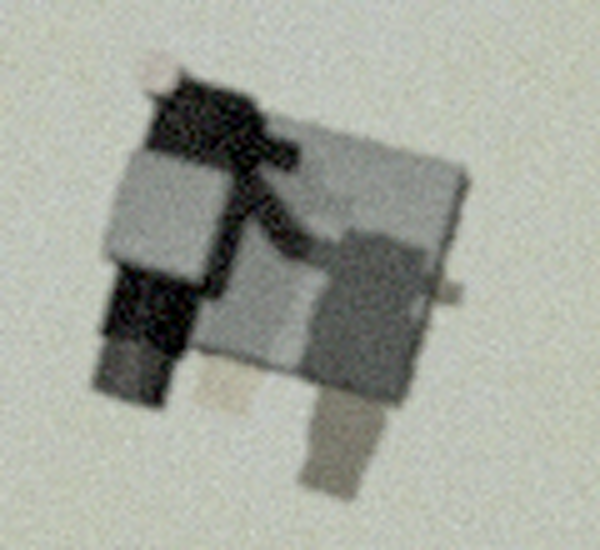

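View pics/s_cam.png

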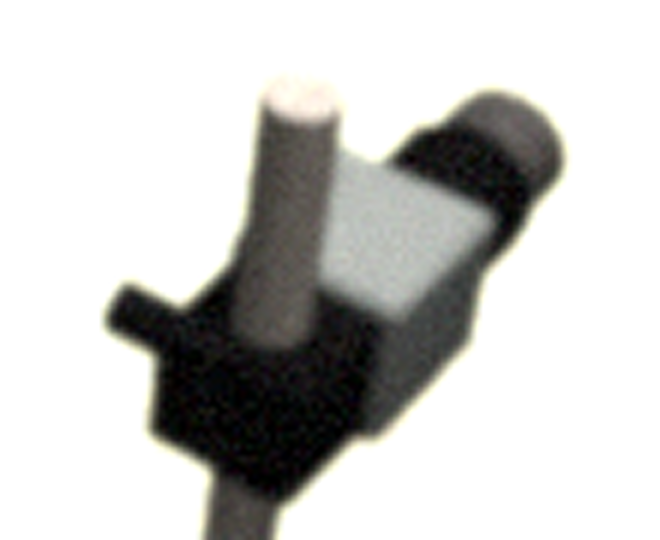

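The enlarged top view gives clear edges of the lane, the jar caps, the bottle and the stand plate. Both camera views show the top face of the camera body and the top of the column. I'll turn these into positions next.

```bash
cat > h.py <<'E'
import numpy as np,cv2
from workcell import env
from scipy.spatial.transform import Rotation as Ro
def cam(n,ee=None):
    p=env.camera_params(n);K=p['camera_matrix']
    if n!='wrist': return K,p['R'],p['t']
    T=np.eye(4);T[:3,:3]=Ro.from_euler('xyz',ee[1],degrees=True).as_matrix();T[:3,3]=ee[0]
    W=np.linalg.inv(T@p['hand_eye']);return K,W[:3,:3],W[:3,3]
def ray(c,uv):
    K,R,t=c;d=R.T@np.linalg.solve(K,[*uv,1]);return -R.T@t,d/np.linalg.norm(d)
def onz(c,uv,z):
    o,d=ray(c,uv);return o+d*(z-o[2])/d[2]
def tri(cs,uvs):
    A=0;b=0
    for c,u in zip(cs,uvs):
        o,d=ray(c,u);P=np.eye(3)-np.outer(d,d);A=A+P;b=b+P@o
    X=np.linalg.solve(A,b)
    return X,[round(float(np.linalg.norm((np.eye(3)-np.outer(ray(c,u)[1],ray(c,u)[1]))@(X-ray(c,u)[0]))),1) for c,u in zip(cs,uvs)]
def proj(c,X):
    K,R,t=c;x=K@(R@np.asarray(X,float)+t);return x[:2]/x[2]
E
python3 - <<'E'
from h import *
np.set_printoptions(precision=1,suppress=True)
T=cam('top');S=cam('scene')
L=lambda x,y:(x/4.4+255-.4,y/4.4+220-.4)
C=lambda x,y:(x/5+130-.4,y/5+85-.4)
D=lambda x,y:(x/6+330-.4,y/6+195-.4)
print('jarcapL',onz(T,L(124,112),76));print('jarcapR',onz(T,L(650,239),76))
print('lane corners',[onz(T,L(*p),12)[:2] for p in [(58,45),(35,150),(705,203),(685,305)]])
print('label',onz(T,L(356,164),52.5)); print('label corners',[onz(T,L(*p),52.5)[:2] for p in[(313,122),(302,188),(409,140),(398,204)]])
print('cap',onz(T,L(463,191),40)); print('base top edge',[onz(T,L(*p),52)[:2] for p in[(303,108),(284,186)]])
print('colTop',tri([T,S],[C(159,74),D(300,100)]))
print('bodyFrontL',tri([T,S],[C(103,258),D(497,213)]))
print('bodyBackL',tri([T,S],[C(140,150),D(400,320)]))
print('bodyBackR top',onz(T,C(235,172),210),onz(T,C(205,283),210))
print('plate',[onz(T,C(*p),14) for p in[(400,402),(467,170),(195,348)]],[onz(S,p,14) for p in[(303,349),(360,307),(418,350),(378,395)]])
# colour refine
t=cv2.imread('pics/top0.png')
E
```

```text
jarcapL [502.9  36.1  76. ]
jarcapR [ 430.  -253.1   76. ]
lane corners [array([541.7,  72.8]), array([480.5,  86.8]), array([ 445.4, -305. ]), array([ 386.4, -291.5])]
label [472.  -95.   52.5]
label corners [array([495.8, -71.2]), array([458.8, -64.3]), array([ 485.1, -125.3]), array([ 449.3, -118.3])]
cap [ 455.5 -157.7   40. ]
base top edge [array([503.8, -65.7]), array([460. , -54.3])]
colTop (array([794.2, 276.4, 292. ]), [0.8, 0.8])
bodyFrontL (array([735.6, 315.5, 231.1]), [0.2, 0.2])
bodyBackL (array([782. , 302. , 228.9]), [1.0, 1.0])
bodyBackR top [777.8 265.1 210. ] [729.5 277.8 210. ]
plate [array([711.4, 222.3,  14. ]), array([833.4, 187.1,  14. ]), array([740.6, 328.6,  14. ])] [array([839.5, 191.9,  14. ]), array([713.3, 250.6,  14. ]), array([761.8, 364.2,  14. ]), array([866.7, 325.6,  14. ])]
```

```bash
cat > go.py <<'E'
import sys
from h import *
def rel(P,yaw,s=None):
    s=s or env.state();R=Ro.from_euler('xyz',s['ee_rot'],degrees=True).as_matrix()
    d=R.T@(np.asarray(P,float)-s['ee_pos']);dy=-((yaw-s['ee_rot'][2]+180)%360-180)
    return np.round([*(d/500),dy/45],4)
if __name__=='__main__':
    s=env.state();print(s['time_s'],s['ee_pos'].round(1),s['ee_rot'].round(2),s['qpos'].round(1),s['gripper_width'].round(1),s['force'].round(1))
    a=list(map(float,sys.argv[1:]));print(rel(a[:3],a[3],s))
E
python3 go.py 455.7 -159 120 75.9
```

```text
Traceback (most recent call last):
  File "go.py", line 8, in <module>
    s=env.state();print(s['time_s'],s['ee_pos'].round(1),s['ee_rot'].round(2),s['qpos'].round(1),s['gripper_width'].round(1),s['force'].round(1))
                                                                                                 ^^^^^^^^^^^^^^^^^^^^^^^^
AttributeError: 'float' object has no attribute 'round'
```

```bash
sed -i "s/s\['gripper_width'\].round(1)/round(s['gripper_width'],1)/;s/s\['time_s'\]/round(s['time_s'],2)/" go.py
python3 go.py 455.7 -159 200 75.9; python3 go.py 330 142 210 120
```

```text
0.15 [159.8 552.  213.3] [-179.92   -0.    163.85] [72.7 18.3 89.7  0.  72.  -1.1] 91.3 [0.3 0.8 0.5]
[-0.9639 -1.2012  0.0282  1.9545]
0.15 [159.8 552.  213.3] [-179.92   -0.    163.85] [72.7 18.3 89.7  0.  72.  -1.1] 91.3 [0.3 0.8 0.5]
[-0.555  -0.6929  0.0075  0.9745]
```

>>> arm_command(targets=[[0,-0.5,-0.63,0,0.95],[0,-0.5,-0.63,0,0.95],[0,-0.5,-0.63,0,0.95],[0,-0.5,-0.63,0,0.95],[0,-0.5,-0.63,0,0.95],[0,-0.5,-0.63,0,0.95],[0,-0.5,-0.63,0,0.95],[0,-0.5,-0.63,0,0.95]], squeeze=8)

```text
time_s: 0.82
ee_pos: [286.2, 241.9, 213.7]
ee_rot: [-180.0, 0.1, 121.1]
force: [0.3, -0.0, 0.9]
gripper_width: 91.3
```

```bash
python3 go.py 455.7 -159 200 75.9
```

```text
0.82 [286.2 241.9 213.7] [-1.7996e+02  6.0000e-02  1.2115e+02] [ 3.850e+01 -1.000e-01  1.126e+02 -1.000e-01  6.760e+01  7.400e+00] 91.3 [ 0.3 -0.   0.9]
[-0.8616 -0.1246  0.0284  1.0055]
```

>>> arm_command(targets=[[0,-0.862,-0.125,0.028,1],[0,-0.862,-0.125,0.028,1],[0,-0.862,-0.125,0.028,1],[0,-0.862,-0.125,0.028,1],[0,-0.862,-0.125,0.028,1],[0,-0.862,-0.125,0.028,1],[0,-0.862,-0.125,0.028,1],[0,-0.862,-0.125,0.028,1]])

```text
time_s: 1.48
ee_pos: [415.4, -65.5, 203.4]
ee_rot: [180.0, 0.1, 76.0]
force: [-0.1, 1.0, -0.0]
gripper_width: 91.2
```

```bash
python3 go.py 455.7 -159 200 75.9
```

```text
1.48 [415.4 -65.5 203.4] [1.7998e+02 6.0000e-02 7.6030e+01] [-1.05e+01  4.70e+00  1.09e+02 -1.00e-01  6.62e+01  3.50e+00] 91.2 [-0.1  1.  -0. ]
[-0.162   0.1235  0.007   0.0028]
```

>>> arm_command(targets=[[0,-0.162,0.123,0.007,0.003],[0,-0.162,0.123,0.007,0.003],[0,-0.162,0.123,0.007,0.003],[0,-0.162,0.123,0.007,0.003],[0,-0.162,0.123,0.007,0.003]])

```text
time_s: 1.9
ee_pos: [455.2, -159.6, 199.4]
ee_rot: [-179.9, 0.0, 75.8]
force: [-0.8, 0.0, 0.2]
gripper_width: 91.3
```

```bash
python3 go.py 455.7 -159 200 75.9; python3 -c "
from h import *
cv2.imwrite('pics/w1.png',env.grab_frame('wrist')[:,:,::-1])"
```

```text
1.9 [ 455.2 -159.6  199.4] [-1.7993e+02  2.0000e-02  7.5760e+01] [-20.7  10.6 102.5  -0.   66.9  -6.4] 91.3 [-0.8  0.   0.2]
[ 0.0013  0.0007 -0.0012 -0.0031]
```

View pics/w1.png

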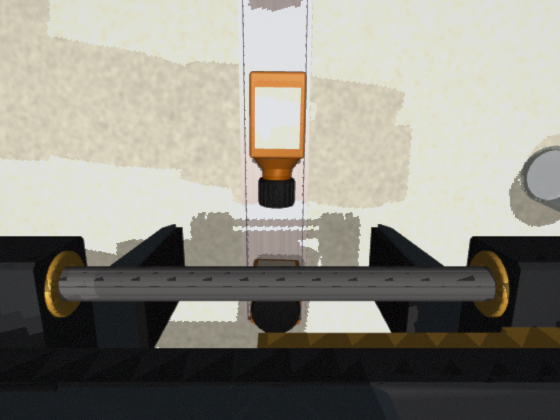

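The wrist view shows the bottle along the image's columns, with the label spanning 255-300 by 87-149 and the cap 258-295 by 177-207. The lane edges are at about 243 and 310, and the bottle looks well aligned with the tool.

Run:
```python
from h import *
np.set_printoptions(precision=1,suppress=True)
s=env.state();W=cam('wrist',(s['ee_pos'],s['ee_rot']))
f=lambda u,v,z:onz(W,(u,v),z)[:2]
print('label',f(277.5,118,52.5),'cap l/r at 28',f(258,192,28),f(295,192,28),'cap end top',f(276,207,36),'base top',f(277,72,52))
a=f(250,115,52);b=f(305,115,52);print('body sides',a,b)
print('label edges dir',f(255,87,52.5)-f(255,149,52.5))
y=np.array([.244,.970]);x=np.array([.970,-.244])
for n,p in dict(lab=f(277.5,118,52.5),cap=f(276.5,192,28),tcp=s['ee_pos'][:2],base=f(277,72,52),laneL=f(243.5,130,12),laneR=f(310,130,12),jarT=np.array([502.9,36.1]),jarB=np.array([430,-253.1])).items(): print(n,'y',p@y,'x',p@x)
```

```text
label [474.  -92.5] cap l/r at 28 [ 439.3 -154.3] [ 473.5 -162.9] cap end top [ 452.8 -170.9] base top [482.5 -56.8]
body sides [452.  -84.4] [497.1 -95.8]
label edges dir [13.1 49.1]
lab y 25.9123428740607 x 482.30853227551574
cap y -42.45347321199267 x 481.4269352894454
tcp y -42.87129770645561 x 479.89286478074763
base y 62.64548131217156 x 481.9007211497431
laneL y 15.016165861717854 x 449.80346266971526
laneR y 14.967693419928397 x 513.6276223819946
jarT y 157.72459999999998 x 479.0046
jarB y -140.587 x 478.85639999999995
```

```bash
python3 go.py 456.9 -157.8 15 75.6
```

```text
1.95 [ 454.8 -158.6  199.5] [-1.7993e+02  2.0000e-02  7.5850e+01] [-20.6  10.6 102.6  -0.   67.   -6.4] 91.0 [0.  0.2 0.1]
[0.0027 0.0041 0.3691 0.0055]
```

>>> arm_command(targets=[[0,0.003,0.003,0.08,0.005],[0,0.003,0.003,0.16,0.005],[0,0.003,0.003,0.24,0.005],[0,0.003,0.003,0.3,0.005],[0,0.003,0.003,0.34,0.005],[0,0.003,0.003,0.366,0.005],[0,0.003,0.003,0.366,0.005]])

```text
time_s: 2.53
ee_pos: [453.8, -155.1, 14.3]
ee_rot: [-179.6, -0.0, 75.7]
force: [0.1, 0.5, 0.3]
gripper_width: 91.2
```

```bash
python3 go.py 456.9 -157.8 15 75.6
```

```text
2.53 [ 453.8 -155.1   14.3] [-1.7955e+02 -3.0000e-02  7.5730e+01] [-20.2  23.1 116.7  -0.   40.7  -6. ] 91.2 [0.1 0.5 0.3]
[-0.0036  0.0074 -0.0014  0.003 ]
```

>>> arm_command(targets=[[0,-0.003,0.007,-0.002,0.003],[0,-0.003,0.007,-0.002,0.003],[0,-0.003,0.007,-0.002,0.003]])

```text
time_s: 2.78
ee_pos: [457.8, -157.4, 16.6]
ee_rot: [-179.7, -0.0, 75.6]
force: [0.5, 0.6, -1.0]
gripper_width: 90.9
```

>>> arm_command(targets=[[0.8,0,0,0,0],[0.8,0,0,0,0],[0.8,0,0,0,0],[0.8,0,0,0,0],[0.8,0,0,0,0],[0.8,0,0,0,0],[0.8,0,0,0,0],[0.8,0,0,0,0]], squeeze=8)

```text
time_s: 3.45
ee_pos: [457.8, -157.4, 16.6]
ee_rot: [-179.7, -0.0, 75.6]
force: [-0.4, -0.5, 0.3]
gripper_width: 40.8
```

```bash
python3 go.py 456.9 -157.8 15 75.6; python3 -c "
from h import *
cv2.imwrite('pics/w2.png',env.grab_frame('wrist')[:,:,::-1])"
```

```text
3.45 [ 457.8 -157.4   16.6] [-1.797e+02 -2.000e-02  7.564e+01] [-20.3  23.1 116.1  -0.   41.1  -5.9] 40.8 [-0.4 -0.5  0.3]
[-0.0013 -0.0015  0.0031  0.0008]
```

View pics/w2.png

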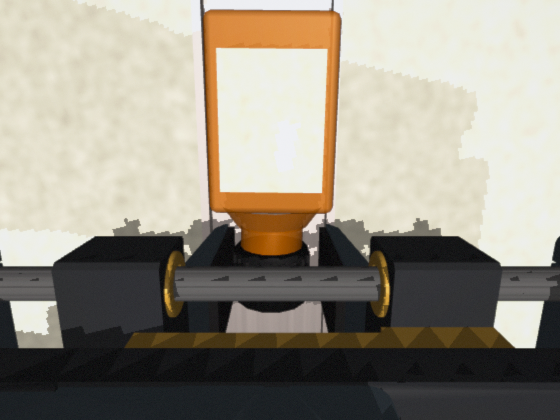

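The fingers are closing around the cap, which is between them at about (273,275). The opening is still 41 mm, so they need a little longer.

>>> arm_command(targets=[[1,0,0,0,0],[1,0,0,0,0],[1,0,0,0,0],[1,0,0,0,0]], squeeze=8)

```text
time_s: 3.83
ee_pos: [457.5, -157.3, 16.5]
ee_rot: [-179.7, -0.0, 75.6]
force: [-0.8, 0.3, 0.8]
gripper_width: 33.4
```

```bash
python3 go.py 456.9 -157.8 15 75.6
```

```text
3.83 [ 457.5 -157.3   16.5] [-1.7966e+02 -1.0000e-02  7.5650e+01] [-20.3  23.1 116.1  -0.   41.1  -5.9] 33.4 [-0.8  0.3  0.8]
[-0.0012 -0.0009  0.003   0.0011]
```

>>> arm_command(targets=[[1,-0.01,0,0,0],[1,-0.02,0,0,0],[1,-0.03,0,0,0],[1,-0.04,0,0,0],[1,-0.04,0,0,0]])

```text
time_s: 4.25
ee_pos: [452.4, -177.9, 16.5]
ee_rot: [-179.7, 0.0, 75.6]
force: [-0.7, -1.5, 0.6]
gripper_width: 34.0
```

>>> arm_command(targets=[[1,0.004,0,-0.013,0],[1,0.008,0,-0.027,0],[1,0.0135,0,-0.04,0],[1,0.02,0,-0.053,0],[1,0.027,0,-0.065,0],[1,0.0345,0,-0.077,0],[1,0.043,0,-0.088,0],[1,0.052,0,-0.0985,0]])

```text
time_s: 4.92
ee_pos: [459.3, -152.3, 66.5]
ee_rot: [-179.7, 0.0, 75.6]
force: [-0.9, -0.6, -1.8]
gripper_width: 33.7
```

```bash
python3 go.py 456.9 -157.8 15 75.6; python3 -c "
from h import *
cv2.imwrite('pics/w3.png',env.grab_frame('wrist')[:,:,::-1])"
```

```text
4.92 [ 459.3 -152.3   66.5] [-1.797e+02  4.000e-02  7.563e+01] [-1.97e+01  1.90e+01  1.13e+02 -1.00e-01  4.83e+01 -5.20e+00] 33.7 [-0.9 -0.6 -1.8]
[-0.0117 -0.0014  0.103   0.0006]
```

View pics/w3.png

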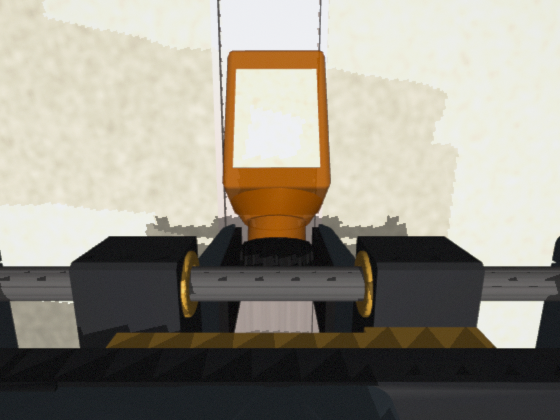

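The label still faces the camera and the bottle is tilted up about 30°, pivoting on its base edge as intended.

>>> arm_command(targets=[[1,0.01,0,-0.009,0],[1,0.02,0,-0.018,0],[1,0.0426,0,-0.035,0],[1,0.0674,0,-0.048,0],[1,0.0938,0,-0.058,0],[1,0.107,0,-0.062,0],[1,0.121,0,-0.065,0],[1,0.121,0,-0.065,0]])

```text
time_s: 5.63
ee_pos: [475.6, -92.2, 100.4]
ee_rot: [-179.8, -0.0, 75.7]
force: [-1.3, 0.8, 3.2]
gripper_width: 33.8
```

```bash
python3 go.py 456.9 -157.8 15 75.6; python3 -c "
from h import *
cv2.imwrite('pics/w4.png',env.grab_frame('wrist')[:,:,::-1])
s=env.grab_frame('scene')[:,:,::-1][120:260,170:350]
cv2.imwrite('pics/s4.png',cv2.convertScaleAbs(cv2.resize(s,None,fx=4,fy=4,interpolation=2),alpha=1.6))"
```

```text
5.63 [475.6 -92.2 100.4] [-1.7984e+02 -1.0000e-02  7.5710e+01] [-12.3  16.5 110.6   0.   53.    1.9] 33.8 [-1.3  0.8  3.2]
[-0.1364 -0.0035  0.1707  0.0025]
```

View pics/w4.png

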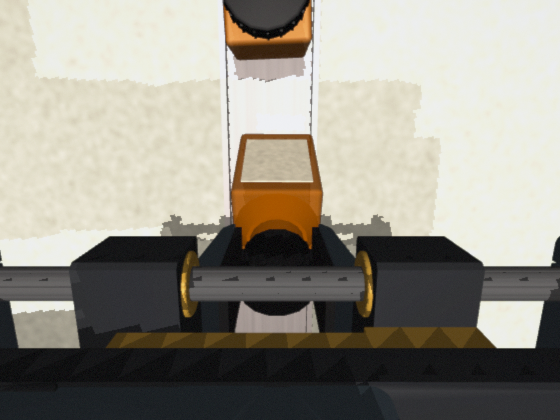

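View pics/s4.png

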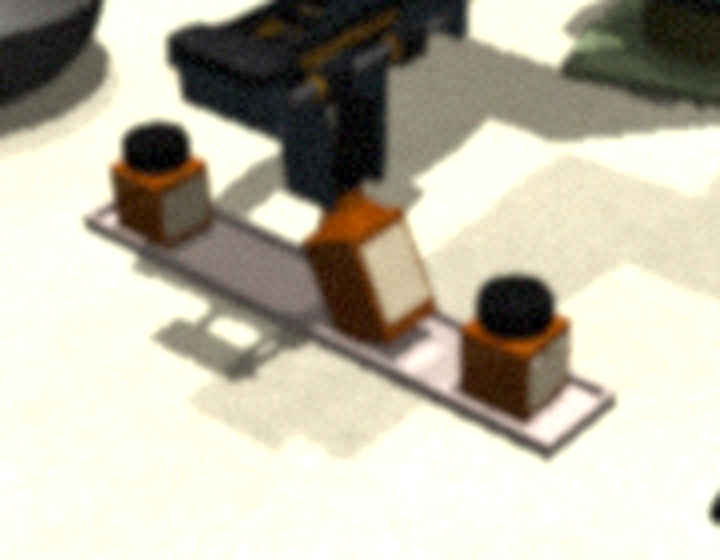

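The bottle is now about 20° short of upright between the jars (scene picture). Its base is well clear of the near jar, and its label faces +y of the lane.

>>> arm_command(targets=[[1,0.013,0,-0.001,0],[1,0.026,0,-0.001,0],[1,0.04,0,0,0],[1,0.053,0,0.0005,0],[1,0.067,0,0.002,0],[1,0.08,0,0.004,0],[1,0.08,0,0.006,0],[1,0.08,0,0.007,0]])

```text
time_s: 6.4
ee_pos: [485.8, -53.1, 97.3]
ee_rot: [-179.8, -0.1, 75.7]
force: [-2.4, 2.9, 10.9]
gripper_width: 33.8
```

```bash
python3 go.py 456.9 -157.8 15 75.6; python3 -c "
from h import *
cv2.imwrite('pics/w5.png',env.grab_frame('wrist')[:,:,::-1])
s=env.grab_frame('scene')[:,:,::-1][120:260,170:350]
cv2.imwrite('pics/s5.png',cv2.convertScaleAbs(cv2.resize(s,None,fx=4,fy=4,interpolation=2),alpha=1.6))"
```

```text
6.4 [485.8 -53.1  97.3] [-1.7985e+02 -1.0000e-01  7.5650e+01] [-7.700e+00  1.700e+01  1.104e+02  1.000e-01  5.280e+01  6.600e+00] 33.8 [-2.4  2.9 10.9]
[-0.2175 -0.0037  0.1642  0.0012]
```

View pics/w5.png

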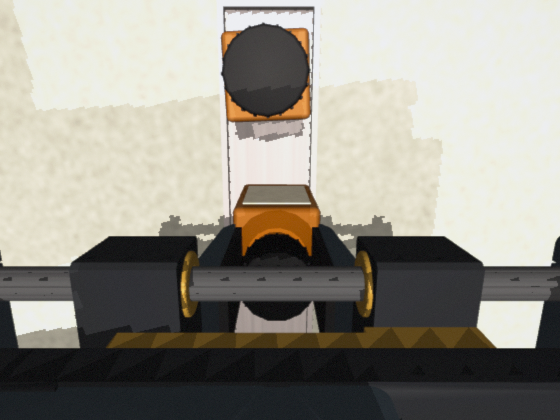

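View pics/s5.png

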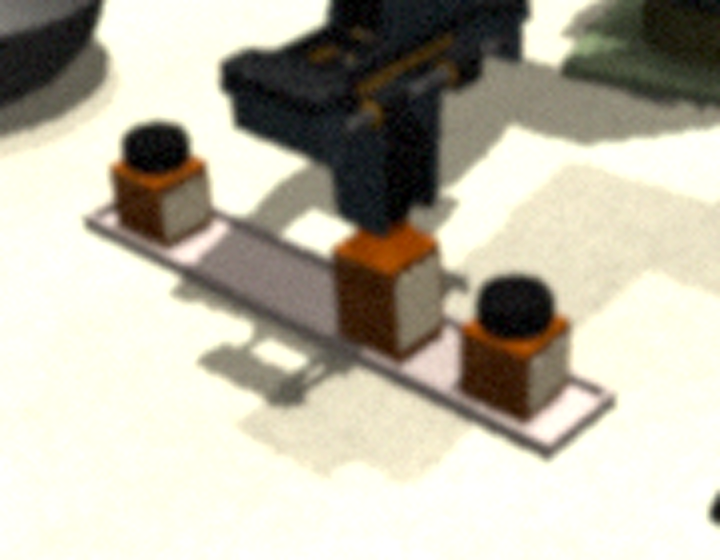

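The bottle looks upright to within a few degrees, and an 11 N upward reaction shows its base is on the floor. I'll let go, wait and back off upward.

>>> arm_command(targets=[[0.5,0,0,0,0],[0.3,0,0,0,0],[0.2,0,0,0,0],[0.2,0,0,0,0],[0.2,0,0,0,0],[0.2,0,0,0,0]])

```text
time_s: 7.0
ee_pos: [485.6, -53.3, 97.1]
ee_rot: [-179.8, -0.1, 75.6]
force: [-0.1, 0.5, -0.6]
gripper_width: 70.7
```

>>> arm_command(targets=[[0.2,0,0,-0.05,0],[0.2,0,0,-0.1,0],[0.2,0,0,-0.15,0],[0.2,0,0,-0.2,0],[0,0,0,-0.2,0],[0,0,0,-0.2,0],[0,0,0,-0.2,0],[0,0,0,-0.2,0]])

```text
time_s: 7.67
ee_pos: [485.0, -53.5, 195.6]
ee_rot: [-179.7, -0.1, 75.6]
force: [-0.6, -1.6, -0.8]
gripper_width: 91.1
```

```bash
python3 go.py 456.9 -157.8 15 75.6; python3 -c "
from h import *
s=env.state();np.save('ee6.npy',np.r_[s['ee_pos'],s['ee_rot']])
cv2.imwrite('pics/w6.png',env.grab_frame('wrist')[:,:,::-1])
a=env.grab_frame('scene')[:,:,::-1];cv2.imwrite('pics/sc6.png',a);s=a[120:260,170:350]
cv2.imwrite('pics/s6.png',cv2.convertScaleAbs(cv2.resize(s,None,fx=4,fy=4,interpolation=2),alpha=1.6))"
```

```text
7.67 [485.  -53.5 195.6] [-1.7967e+02 -7.0000e-02  7.5630e+01] [-7.70e+00  1.14e+01  1.02e+02  1.00e-01  6.69e+01  6.60e+00] 91.1 [-0.6 -1.6 -0.8]
[-0.2165 -0.0004  0.361   0.0006]
```

View pics/w6.png

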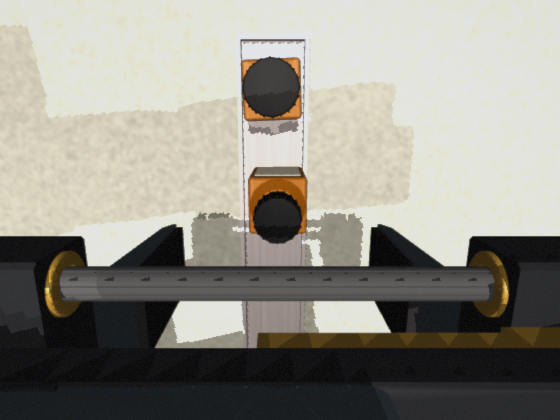

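View pics/s6.png

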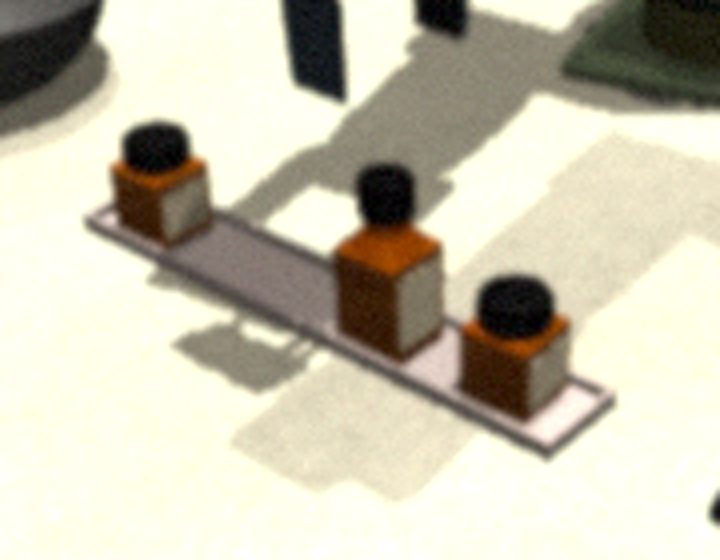

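The bottle stands freely in the lane between the jars. In the wrist view its cap is at (277,217), the shoulder edges are at 249 and 307, and the jar above it is at (272,88). I'll measure the cap and the yaw next.

Run:
```python
from h import *
np.set_printoptions(precision=2,suppress=True)
e=np.load('ee6.npy');W=cam('wrist',(e[:3],e[3:]));S=cam('scene')
im=cv2.imread('pics/w6.png')
cap=cv2.inRange(im[185:247,235:320],(0,0,0),(75,75,75))
cs=max(cv2.findContours(cap,0,2)[0],key=cv2.contourArea);(u,v),r=cv2.minEnclosingCircle(cs);u+=235;v+=185
print(u,v,r,'cap top',onz(W,(u,v),122), 'r mm',r/366*np.linalg.norm(onz(W,(u,v),122)-ray(W,(0,0))[0]))
hs=cv2.cvtColor(im,cv2.COLOR_BGR2HSV);m=cv2.inRange(hs,(5,120,80),(20,255,255))
m[:150]=0;m[240:]=0
o=max(cv2.findContours(m,0,2)[0],key=cv2.contourArea)
print(cv2.boundingRect(o))
# right and left edges of the body top
for sd in(0,1):
    pts=[]
    for row in range(183,230,3):
        c=np.where(m[row,235:325])[0]
        if len(c): pts.append(onz(W,(235+(c[0]-.5 if sd==0 else c[-1]+.5),row),74)[:2])
    pts=np.array(pts);vx,vy,x,y=cv2.fitLine(pts.astype(np.float32),2,0,.01,.01).ravel();print('side',np.degrees(np.arctan2(vy,vx)),x,y)
cv2.imwrite('pics/w6c.png',cv2.resize(im[150:250,220:330],None,fx=5,fy=5,interpolation=2))
```

```text
277.0 216.9583339691162 26.041767120361328 cap top [486.85 -52.05 122.  ] r mm 18.087495564292695
(249, 175, 58, 59)
side 75.26313 463.3561 -49.135117
side 75.203285 508.9475 -60.777355
```

View pics/w6c.png

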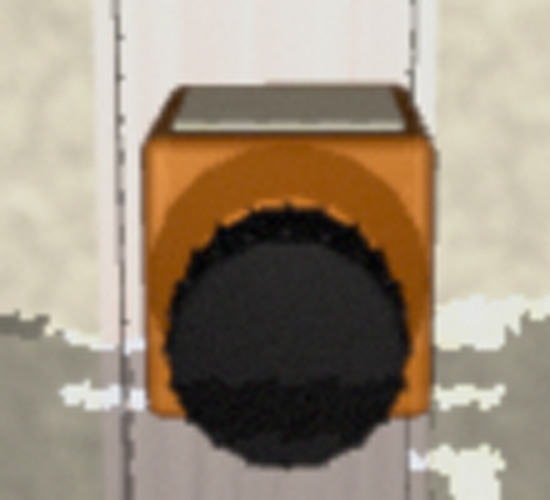

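```bash
python3 go.py 486.6 -52.6 140 120
```

```text
7.77 [485.2 -53.5 195.8] [-1.7968e+02 -7.0000e-02  7.5630e+01] [-7.70e+00  1.14e+01  1.02e+02  1.00e-01  6.69e+01  6.60e+00] 91.2 [ 0.5  0.6 -0.2]
[ 0.0023  0.003   0.1115 -0.9861]
```

>>> arm_command(targets=[[0,0.002,0.003,0,-0.15],[0,0.002,0.003,0.02,-0.3],[0,0.002,0.003,0.04,-0.45],[0,0.002,0.003,0.06,-0.6],[0,0.002,0.003,0.08,-0.75],[0,0.002,0.003,0.1,-0.9],[0,0.002,0.003,0.11,-0.986],[0,0.002,0.003,0.11,-0.986]])

```text
time_s: 8.43
ee_pos: [485.2, -52.5, 138.7]
ee_rot: [-179.6, -0.4, 120.1]
force: [-1.1, -0.8, 0.6]
gripper_width: 91.3
```

```bash
python3 go.py 486.6 -52.6 92 120
```

```text
8.43 [485.2 -52.5 138.7] [-179.61   -0.44  120.05] [-7.600e+00  1.450e+01  1.069e+02  1.000e-01  5.920e+01 -3.770e+01] 91.3 [-1.1 -0.8  0.6]
[-0.0022  0.003   0.0934  0.0011]
```

>>> arm_command(targets=[[0,-0.002,0.003,0.03,0],[0,-0.002,0.003,0.06,0],[0,-0.002,0.003,0.085,0],[0,-0.002,0.003,0.093,0],[0,-0.002,0.003,0.093,0],[0,-0.002,0.003,0.093,0]])

```text
time_s: 8.93
ee_pos: [486.8, -52.5, 92.5]
ee_rot: [-179.6, -0.4, 120.0]
force: [-0.3, -0.9, -0.5]
gripper_width: 91.0
```

```bash
python3 go.py 486.6 -52.6 92 120
```

```text
8.93 [486.8 -52.5  92.5] [-179.63   -0.43  120.01] [-7.600e+00  1.760e+01  1.103e+02  1.000e-01  5.260e+01 -3.770e+01] 91.0 [-0.3 -0.9 -0.5]
[ 0.0001 -0.0005  0.001   0.0002]
```

>>> arm_command(targets=[[0.5,0,0,0,0],[0.5,0,0,0,0],[0.5,0,0,0,0],[0.5,0,0,0,0],[0.5,0,0,0,0],[0.6,0,0,0,0],[0.6,0,0,0,0],[0.6,0,0,0,0]], squeeze=15)

```text
time_s: 9.6
ee_pos: [486.8, -52.6, 92.5]
ee_rot: [-179.6, -0.4, 120.0]
force: [0.6, -0.6, -0.2]
gripper_width: 40.7
```

>>> arm_command(targets=[[1,0,0,0,0],[1,0,0,0,0],[1,0,0,0,0],[1,0,0,0,0],[1,0,0,0,0],[1,0,0,0,0]], squeeze=25)

```text
time_s: 10.1
ee_pos: [486.4, -52.6, 92.5]
ee_rot: [-179.6, -0.4, 120.0]
force: [-2.4, -1.5, 0.9]
gripper_width: 33.5
```

```bash
python3 go.py 486.6 -52.6 92 120
```

```text
10.1 [486.4 -52.6  92.5] [-179.58   -0.45  120.01] [-7.600e+00  1.760e+01  1.103e+02  1.000e-01  5.270e+01 -3.770e+01] 33.5 [-2.4 -1.5  0.9]
[-0.0001  0.0004  0.0009  0.0002]
```

Gripped at 33.5 mm. I'll lift straight up, slowly at first.

>>> arm_command(targets=[[1,0,0,-0.01,0],[1,0,0,-0.03,0],[1,0,0,-0.06,0],[1,0,0,-0.1,0],[1,0,0,-0.15,0],[1,0,0,-0.2,0],[1,0,0,-0.24,0],[1,0,0,-0.27,0]])

```text
time_s: 10.77
ee_pos: [488.9, -52.9, 230.4]
ee_rot: [-179.8, -0.3, 120.0]
force: [0.0, -0.3, -2.4]
gripper_width: 33.8
```

>>> arm_command(targets=[[1,0,0,-0.035,0],[1,0,0,-0.06,0],[1,0,0,-0.066,0],[1,0,0,-0.066,0]])

```text
time_s: 11.1
ee_pos: [489.8, -53.0, 264.7]
ee_rot: [-179.9, -0.2, 120.0]
force: [0.7, -1.0, -2.2]
gripper_width: 33.3
```

```bash
python3 go.py 520 150 259 50;python3 -c "
from h import *
a=env.grab_frame('scene')[:,:,::-1];cv2.imwrite('pics/sc7.png',a);s=a[60:260,150:390]
cv2.imwrite('pics/s7.png',cv2.convertScaleAbs(cv2.resize(s,None,fx=3,fy=3,interpolation=2),alpha=1.6))
cv2.imwrite('pics/w7.png',env.grab_frame('wrist')[:,:,::-1])"
```

```text
11.1 [489.8 -53.  264.7] [-179.95   -0.21  120.02] [ -7.6   9.2  94.6   0.1  76.3 -37.7] 33.3 [ 0.7 -1.  -2.2]
[0.3213 0.2555 0.0124 1.556 ]
```

View pics/s7.png

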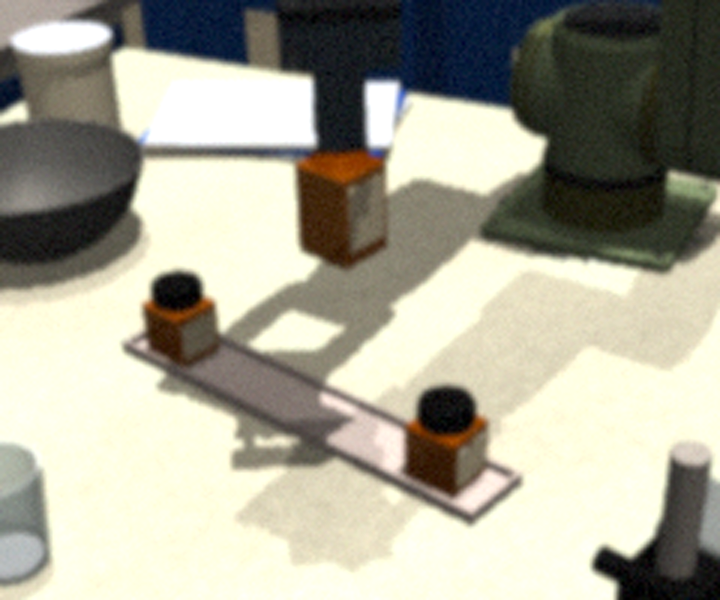

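View pics/w7.png

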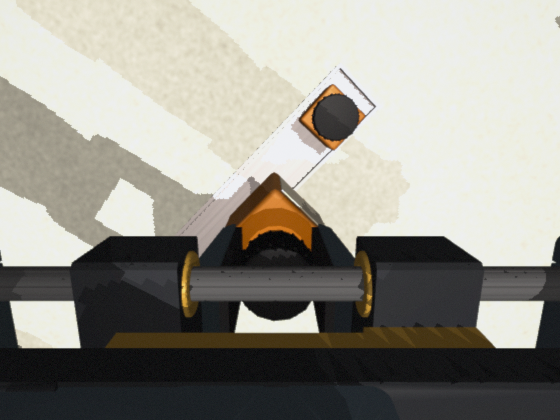

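The bottle hangs upright in the grip (scene picture, bottle at about (340,205)) and the jars have not moved. Next I'll go to a staging pose about 30 mm short of the final one.

```bash
python3 go.py 503 80 264 88
```

```text
11.2 [488.7 -52.9 262.8] [-179.75   -0.35  120.02] [ -7.6   9.3  94.8   0.1  76.3 -37.7] 33.2 [ 0.1 -0.4 -2.6]
[ 0.2158  0.1578 -0.0017  0.7115]
```

>>> arm_command(targets=[[1,0.01,0.008,0,0.04],[1,0.035,0.026,0,0.12],[1,0.07,0.05,0,0.24],[1,0.11,0.08,0,0.37],[1,0.15,0.11,0,0.5],[1,0.185,0.135,0,0.62],[1,0.21,0.152,0,0.7],[1,0.216,0.158,0,0.711]])

```text
time_s: 11.87
ee_pos: [502.4, 82.2, 261.7]
ee_rot: [-179.4, -0.2, 88.1]
force: [0.1, -0.9, -3.5]
gripper_width: 33.4
```

```bash
python3 go.py 518 220 264 58
```

```text
11.87 [502.4  82.2 261.7] [-179.45   -0.21   88.09] [ 7.8 11.  92.8  0.3 76.7  9.6] 33.4 [ 0.1 -0.9 -3.5]
[ 0.2765  0.0219 -0.0038  0.6686]
```

>>> arm_command(targets=[[1,0.015,0.001,0,0.04],[1,0.045,0.004,0,0.12],[1,0.09,0.007,0,0.23],[1,0.14,0.011,0,0.35],[1,0.19,0.015,-0.002,0.47],[1,0.235,0.019,-0.003,0.58],[1,0.265,0.021,-0.004,0.65],[1,0.276,0.022,-0.004,0.669]])

```text
time_s: 12.53
ee_pos: [518.1, 221.1, 263.0]
ee_rot: [-179.3, 0.2, 58.1]
force: [0.3, 0.0, -2.3]
gripper_width: 33.6
```

```bash
python3 go.py 530 352 264 28.7
```

```text
12.53 [518.1 221.1 263. ] [-1.7935e+02  1.5000e-01  5.8060e+01] [21.7 16.  85.9  0.4 78.6 53.5] 33.6 [ 0.3  0.  -2.3]
[ 0.2349 -0.1183 -0.0013  0.6525]
```

>>> arm_command(targets=[[1,0.012,-0.006,0,0.035],[1,0.04,-0.02,0,0.11],[1,0.08,-0.04,0,0.22],[1,0.12,-0.06,0,0.33],[1,0.16,-0.08,-0.001,0.45],[1,0.2,-0.1,-0.001,0.56],[1,0.226,-0.113,-0.001,0.63],[1,0.235,-0.118,-0.001,0.652]])

```text
time_s: 13.2
ee_pos: [530.4, 352.7, 262.6]
ee_rot: [-179.5, 0.5, 28.8]
force: [-0.4, -0.4, -3.4]
gripper_width: 33.9
```

>>> arm_command(targets=[[1,0,0,0,0],[1,0,0,0,0],[1,0,0,0,0]])

```text
time_s: 13.45
ee_pos: [530.4, 351.2, 262.2]
ee_rot: [-179.6, 0.6, 28.8]
force: [-1.0, -0.8, -2.1]
gripper_width: 33.8
```

```bash
python3 go.py 559.2 344.1 262 28.7;python3 -c "
from h import *
s=env.state();np.save('ee8.npy',np.r_[s['ee_pos'],s['ee_rot']])
cv2.imwrite('pics/w8.png',env.grab_frame('wrist')[:,:,::-1])
a=env.grab_frame('scene')[:,:,::-1];cv2.imwrite('pics/sc8.png',a);s=a[100:300,250:490]
cv2.imwrite('pics/s8.png',cv2.convertScaleAbs(cv2.resize(s,None,fx=3,fy=3,interpolation=2),alpha=1.6))
a=env.grab_frame('top')[:,:,::-1];cv2.imwrite('pics/to8.png',a);s=a[90:270,70:260]
cv2.imwrite('pics/t8.png',cv2.convertScaleAbs(cv2.resize(s,None,fx=3.3,fy=3.3,interpolation=2),alpha=2))"
```

```text
13.45 [530.4 351.2 262.2] [-179.56    0.61   28.8 ] [32.2 23.  75.6  0.5 82.  93.4] 33.8 [-1.  -0.8 -2.1]
[ 0.0436  0.0402 -0.0003  0.0022]
```

View pics/w8.png

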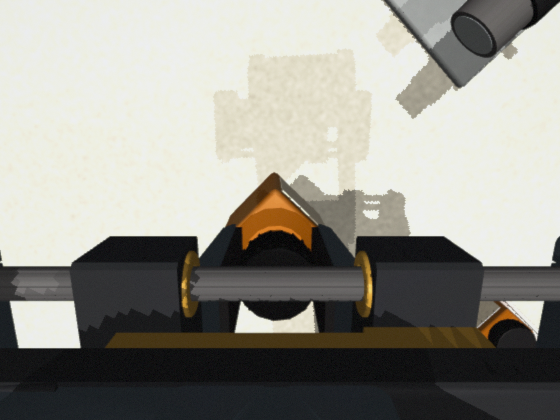

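View pics/s8.png

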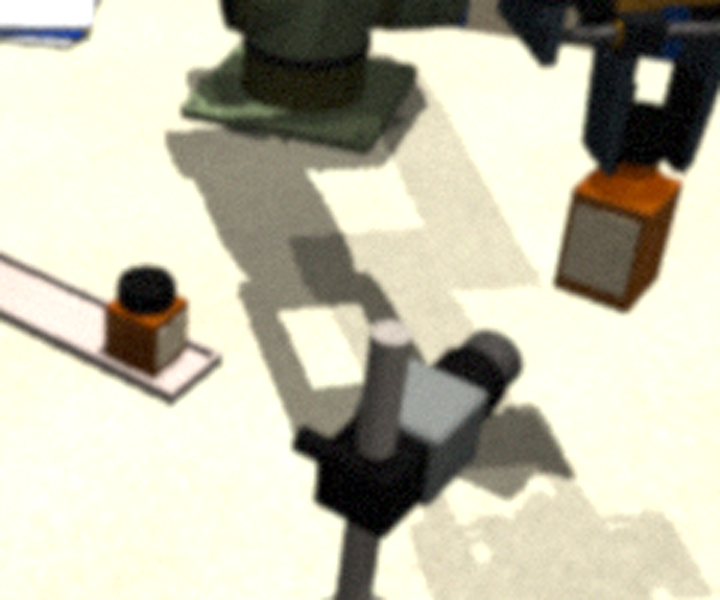

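View pics/t8.png

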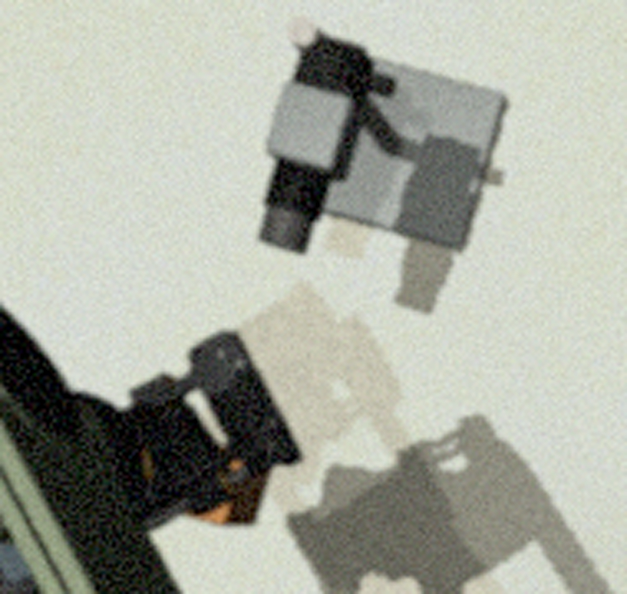

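The wrist view shows the lens' front glass as an ellipse near (475,33). The scene view shows the label towards the lens, and the stand looks unmoved. I'll zoom in on the glass and compute the lens position.

Run:
```python
from h import *
im=cv2.imread('pics/w8.png');cv2.imwrite('pics/w8c.png',cv2.convertScaleAbs(cv2.resize(im[0:70,430:540],None,fx=7,fy=7,interpolation=2),alpha=1.8))
im=cv2.imread('pics/sc8.png');cv2.imwrite('pics/sc8c.png',cv2.convertScaleAbs(cv2.resize(im[130:210,425:490],None,fx=7,fy=7,interpolation=2),alpha=1.8))
```

```text
(no output)
```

View pics/w8c.png

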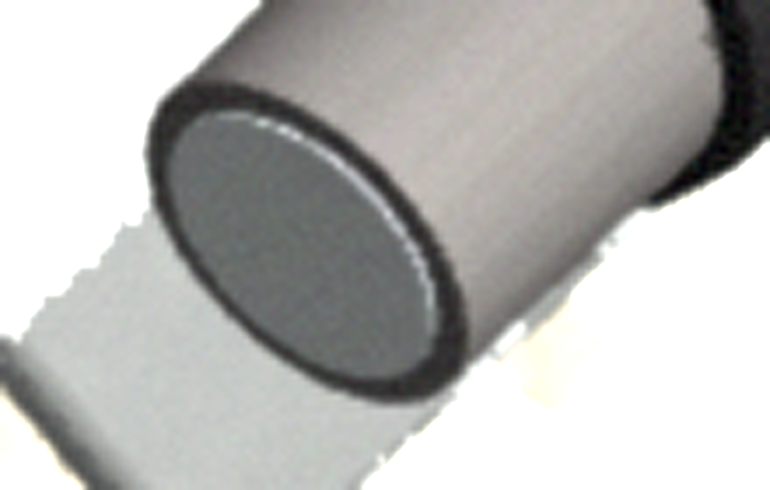

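View pics/sc8c.png

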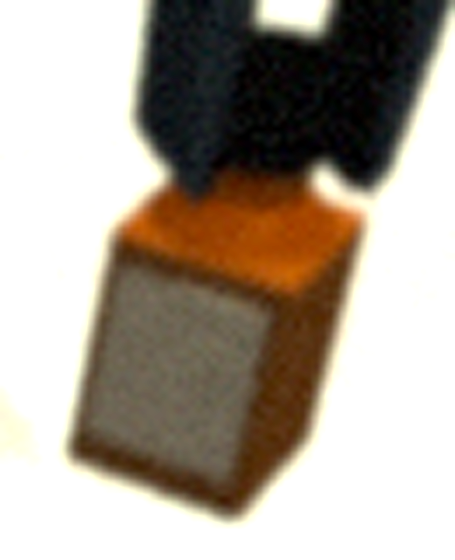

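Run:
```python
from h import *
np.set_printoptions(precision=1,suppress=True)
e=np.load('ee8.npy');W=cam('wrist',(e[:3],e[3:]));S=cam('scene');T=cam('top')
p=np.array([(150,150),(200,88),(250,84),(340,135),(400,200),(450,275),(467,340),(440,390),(400,402),(330,380),(250,320),(200,260),(165,205)],np.float32)
(c,ax,an)=cv2.fitEllipse(p);uv=(c[0]/7+430-.43,c[1]/7-.43);print(uv,ax,an)
o,d=ray(W,uv);K=W[0];R=W[1]
dep=K[0,0]*38/(max(ax)/7);print('cam',o,'depth est',dep,'pt',o+d*dep/(R@d)[2])
for z in(203,208,213):print(onz(W,uv,z))
# tube front end in top view (silhouette, top of rim ~ axis height+~19)
ctr=lambda x,y:(x/5+130-.4,y/5+85-.4)
for z in (220,227):print('top tip',onz(T,ctr(128,398),z),onz(T,ctr(93,388),z),onz(T,ctr(163,408),z))
# two-view: wrist + scene of label
s=lambda x,y:(x/7+425-.43,y/7+130-.43)
L=[s(125,258),s(270,308),s(235,485),s(88,435)]
yaw=np.radians(28.8-44.8);n=np.array([np.cos(yaw),np.sin(yaw),0]);h=np.array([-n[1],n[0],0])
ax0=np.array([e[0],e[1],e[2]-54-38+0]) # guess
lab=np.array([e[0],e[1],e[2]-50.5])+24.5*n
# predicted: at pick TCP 92.5 when base at 4 -> base = TCP-88.5
base=e[:3]-[0,0,88.5];lab=base+[0,0,38]+24.5*n;print('label pred',lab)
for (a,b),q in zip([(-1,1),(1,1),(1,-1),(-1,-1)],L):
    print('pred',proj(S,lab+19*a*h+[0,0,25*b]),'seen',q)
```

```text
(473.66102521623884, 33.98066632952009) (196.05157470703125, 403.521240234375) 136.03358459472656
cam [591.9 383.1 433.6] depth est 241.5396134463381 pt [700.  296.2 170.2]
[686.5 307.  203. ]
[684.4 308.7 208. ]
[682.4 310.3 213. ]
top tip [678.2 307.8 220. ] [682.6 322.6 220. ] [673.8 293.  220. ]
top tip [676.9 305.9 227. ] [681.3 320.6 227. ] [672.5 291.2 227. ]
label pred [554.  344.5 211.7]
pred [441.6 168. ] seen (442.4271428571428, 166.42714285714285)
pred [462.9 175.4] seen (463.14142857142855, 173.57)
pred [456.4 199.6] seen (458.14142857142855, 198.85571428571427)
pred [436.1 191.9] seen (437.14142857142855, 191.71285714285713)
```

Run:
```python
from h import *
from scipy.optimize import least_squares
np.set_printoptions(precision=1,suppress=True)
e=np.load('ee8.npy');W=cam('wrist',(e[:3],e[3:]))
p=np.array([(150,150),(200,88),(250,84),(340,135),(400,200),(450,275),(467,340),(440,390),(400,402),(330,380),(250,320),(200,260),(165,205)],float)
px=p/7+[430-.43,-.43]
def res(v,yaw=None):
    C=v[:3];y=np.radians(v[3] if yaw is None else yaw);n=np.array([np.cos(y),np.sin(y),0])
    r=[]
    for u in px:
        o,d=ray(W,u);r.append(np.linalg.norm(o+d*((C-o)@n)/(d@n)-C)-19)
    return r
f=least_squares(res,[680,309,208,-16]);print(f.x,f.cost)
for y in(-14,-16,-18):
    f=least_squares(lambda v:res(v,y),[680,309,208]);print(y,f.x,f.cost)
```

```text
[704.6 292.  157.3 -16.8] 2.8377430420149024
-14 [703.2 293.  160.8] 6.476768877538269
-16 [704.3 292.3 158. ] 3.1258679286493307
-18 [705.  291.8 156.5] 3.476576998379515
```

The glass fit comes out too far away unless the tip is about 31 mm across, and the top view agrees with 31 mm. I won't take depth from its size. I'll take a second wrist view from 150 mm to the side and triangulate the lens centre.

>>> arm_command(targets=[[1,0,0.015,0,0],[1,0,0.05,0,0],[1,0,0.1,0,0],[1,0,0.16,0,0],[1,0,0.22,0,0],[1,0,0.27,0,0],[1,0,0.295,0,0],[1,0,0.3,0,0]])

```text
time_s: 14.27
ee_pos: [603.8, 217.3, 261.6]
ee_rot: [-179.6, 0.5, 28.6]
force: [0.3, 0.5, -2.3]
gripper_width: 33.8
```

>>> arm_command(targets=[[1,0,0,0,0],[1,0,0,0,0],[1,0,0,0,0]])

```text
time_s: 14.52
ee_pos: [603.2, 218.4, 261.7]
ee_rot: [-179.5, 0.5, 28.6]
force: [-0.9, -0.0, -3.3]
gripper_width: 33.5
```

```bash
python3 go.py 530 352 262 28.8;python3 -c "
from h import *
s=env.state();np.save('ee9.npy',np.r_[s['ee_pos'],s['ee_rot']])
a=env.grab_frame('wrist')[:,:,::-1];cv2.imwrite('pics/w9.png',a)"
```

```text
14.52 [603.2 218.4 261.7] [-179.54    0.54   28.64] [18.7 23.5 74.9  0.4 82.2 80. ] 33.5 [-0.9 -0.  -3.3]
[-0.0004 -0.3047  0.0018 -0.0036]
```

View pics/w9.png

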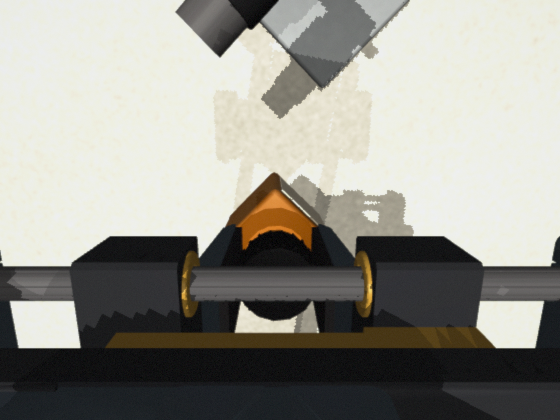

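The second view shows the lens front nearly edge-on, from (177,12) to (220,55), so its centre is about (198.5,33.5).

Run:
```python
from h import *
np.set_printoptions(precision=1,suppress=True)
im=cv2.imread('pics/w9.png');cv2.imwrite('pics/w9c.png',cv2.convertScaleAbs(cv2.resize(im[0:70,165:275],None,fx=7,fy=7,interpolation=2),alpha=1.8))
e=np.load('ee8.npy');W=cam('wrist',(e[:3],e[3:]));e9=np.load('ee9.npy');V=cam('wrist',(e9[:3],e9[3:]))
T=cam('top')
for c in[(198.5,33.5),(197.5,34),(199.5,33)]:
    print(tri([W,V],[(473.7,34),c]),tri([W,V,T],[(473.7,34),c,(128/5+129.6,394/5+84.6)]))
```

```text
(array([682.4, 310.5, 213.5]), [0.2, 0.2]) (array([682. , 310.3, 212.9]), [0.4, 0.7, 1.0])
(array([681.9, 310.8, 214.3]), [0.1, 0.1]) (array([681.8, 310.4, 213.4]), [0.4, 0.7, 1.0])
(array([682.8, 310.3, 212.6]), [0.3, 0.3]) (array([682.3, 310.2, 212.4]), [0.3, 0.9, 1.1])
```

View pics/w9c.png

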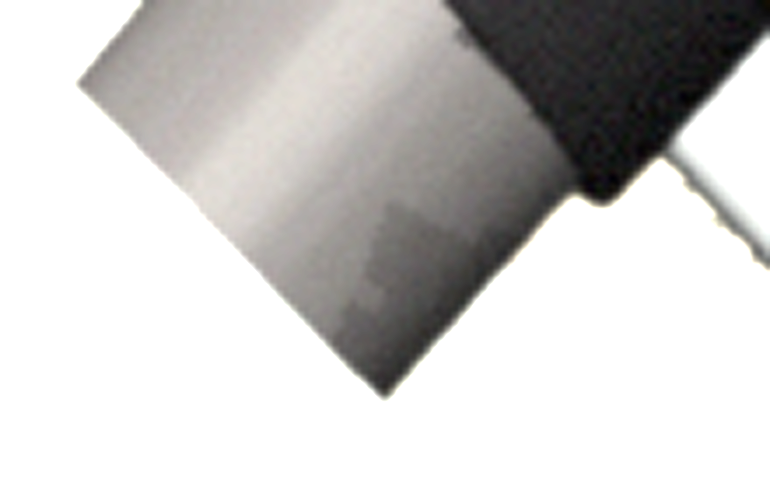

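Run:
```python
from h import *
np.set_printoptions(precision=1,suppress=True)
S=cam('scene');T=cam('top')
a=np.linspace(0,2*np.pi,200);y=np.radians(-16.2);h=np.array([-np.sin(y),np.cos(y),0])
def ext(c,C,r=15.5):
    P=np.array([proj(c,np.array(C)+r*(np.cos(t)*h+np.sin(t)*np.array([0,0,1]))) for t in a]);return P.min(0),P.max(0)
for C in[(682,310.6,214),(680,310,209),(680,310,212)]:
    print(C,'scene top row,right col',ext(S,C)[0][1],ext(S,C)[1][0],'| top view min,max',*ext(T,C))
im=cv2.imread('pics/sc8.png');g=im.max(2).astype(int)
print('row profile col 412',g[204:220,412],'\nrow 222',g[222,415:432])
t=cv2.imread('pics/top0.png').max(2).astype(int)
print('seen top: corners',(93/5+129.6,388/5+84.6),(163/5+129.6,408/5+84.6))
# known column top z 294 in scene and plate check
ct=np.array([682,310.6,0])+120*np.array([np.cos(y),np.sin(y),0])+[0,0,294];print('col top pred',proj(S,ct),'seen',(300/6+329.6,100/6+194.6),'top',proj(T,ct),'seen',(159/5+129.6,74/5+84.6))
```

```text
(682, 310.6, 214) scene top row,right col 209.32329173613306 424.17432316332867 | top view min,max [147.4 160.6] [161.9 165.2]
(680, 310, 209) scene top row,right col 211.1360905566947 423.45348294429516 | top view min,max [148.3 161.9] [162.7 166.5]
(680, 310, 212) scene top row,right col 209.5812346905897 423.79352924048294 | top view min,max [147.9 161.7] [162.4 166.3]
row profile col 412 [170 169 173 166 161 139  92  59  52  53  53  53  48  45  31  20] 
row 222 [ 21  29  38  38  38  36  33  39  75 127 157 169 165 169 170 171 170]
seen top: corners (148.2, 162.2) (162.2, 166.2)
col top pred [380.3 211.4] seen (379.6, 211.26666666666665) top [161.1  97.4] seen (161.4, 99.39999999999999)
```

Run:
```python
from h import *
im=cv2.imread('pics/w9.png');cv2.imwrite('pics/w9d.png',cv2.convertScaleAbs(cv2.resize(im[165:255,215:340],None,fx=6,fy=6,interpolation=2),alpha=1.6))
for f in('ee6','ee8','ee9'):
    e=np.load(f+'.npy');R=Ro.from_euler('xyz',e[3:],degrees=True).as_matrix();print(f,'down in tool frame',np.degrees(R.T@[0,0,-1])[:2].round(2))
R=Ro.from_euler('xyz',[-179.6,-.43,120],degrees=True).as_matrix();print('pick',np.degrees(R.T@[0,0,-1])[:2].round(2))
```

```text
ee6 down in tool frame [-0.07  0.33]
ee8 down in tool frame [0.61 0.44]
ee9 down in tool frame [0.54 0.46]
pick [-0.43  0.4 ]
```

View pics/w9d.png

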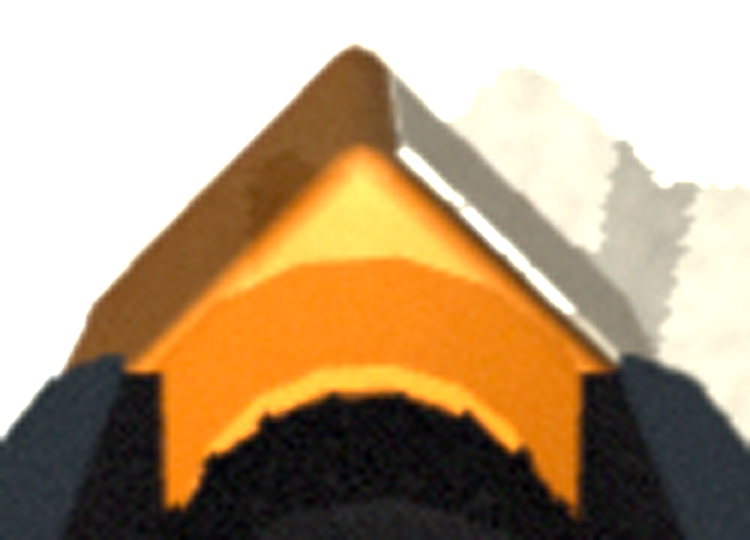

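Run:
```python
from h import *
e=np.load('ee9.npy');V=cam('wrist',(e[:3],e[3:]));f=lambda x,y,z:onz(V,(x/6+215-.42,y/6+165-.42),e[2]+z)[:2]
for n,a,b,z in[('left',(335,163),(140,365),-18.5),('right',(385,163),(610,372),-18.5),('label top',(402,150),(572,312),-25.5)]:
    d=f(*b,z)-f(*a,z);print(n,np.degrees(np.arctan2(d[1],d[0])).round(1),f(*a,z).round(1),f(*b,z).round(1))
print('expected label normal yaw now',e[5]-44.8)
```

```text
left 165.1 [628.9 235.7] [604.1 242.3]
right -104.7 [631.  231.8] [623.9 204.8]
label top -105.3 [631.6 230.4] [625.7 209.2]
expected label normal yaw now -16.160801173342378
```

```bash
python3 go.py 545 349.5 262.3 28
```

```text
14.57 [603.2 218.5 261.7] [-179.55    0.53   28.66] [18.7 23.5 74.9  0.4 82.2 80. ] 33.4 [ 0.1  1.1 -2. ]
[ 0.0235 -0.2856  0.0009  0.0146]
```

>>> arm_command(targets=[[1,0.001,-0.015,0,0.01],[1,0.004,-0.05,0,0.014],[1,0.008,-0.1,0,0.014],[1,0.013,-0.16,0,0.014],[1,0.018,-0.22,0,0.014],[1,0.022,-0.265,0,0.014],[1,0.023,-0.283,0,0.014],[1,0.0235,-0.286,0,0.014]])

```text
time_s: 15.23
ee_pos: [543.2, 352.3, 262.7]
ee_rot: [-179.5, 0.5, 28.2]
force: [-0.3, 0.3, -3.0]
gripper_width: 33.3
```

```bash
python3 go.py 561.5 344.9 262.3 28
```

```text
15.23 [543.2 352.3 262.7] [-179.51    0.54   28.25] [31.7 24.  73.9  0.5 82.6 93.4] 33.3 [-0.3  0.3 -3. ]
[0.0251 0.0304 0.0004 0.0055]
```

>>> arm_command(targets=[[1,0.005,0.006,0,0.005],[1,0.012,0.015,0,0.006],[1,0.02,0.024,0,0.006],[1,0.025,0.03,0,0.006],[1,0.025,0.03,0,0.006],[1,0.025,0.03,0,0.006],[1,0.025,0.03,0,0.006]])

```text
time_s: 15.82
ee_pos: [561.5, 344.5, 262.4]
ee_rot: [-179.5, 0.6, 27.9]
force: [0.4, 0.0, -2.7]
gripper_width: 33.7
```

```bash
python3 go.py 561.5 344.9 262.3 28;python3 -c "
from h import *
s=env.state();np.save('ee10.npy',np.r_[s['ee_pos'],s['ee_rot']])
a=env.grab_frame('wrist')[:,:,::-1];cv2.imwrite('pics/w10.png',a)
a=env.grab_frame('scene')[:,:,::-1];cv2.imwrite('pics/sc10.png',a)
cv2.imwrite('pics/s10.png',cv2.convertScaleAbs(cv2.resize(a[150:250,370:490],None,fx=6,fy=6,interpolation=2),alpha=1.7))"
```

```text
15.82 [561.5 344.5 262.4] [-179.51    0.57   27.92] [30.3 25.1 72.2  0.5 83.2 92.3] 33.7 [ 0.4  0.  -2.7]
[ 0.0003 -0.0007  0.0001 -0.0017]
```

View pics/w10.png

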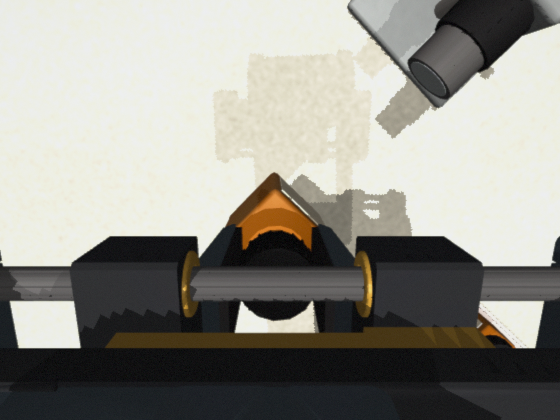

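View pics/s10.png

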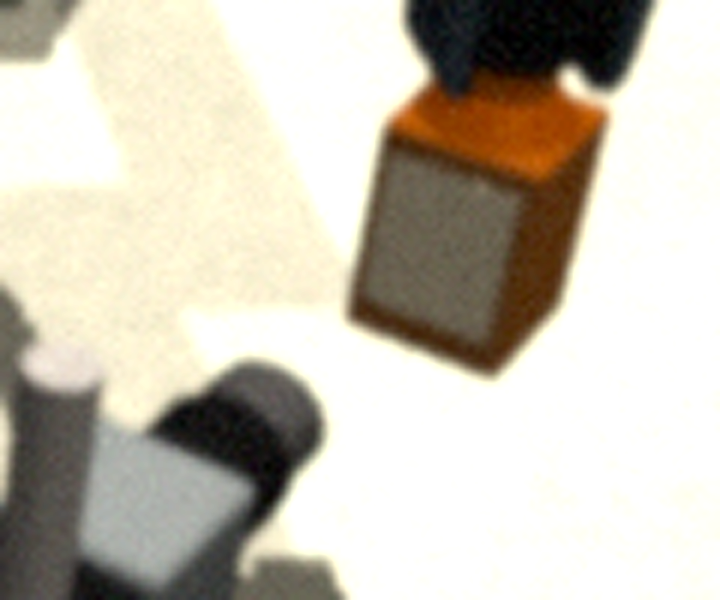

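The wrist view shows the lens glass at about (431,77), ahead of the label face. The scene view shows the label squarely towards the lens, with its centre at about (443.7,190.6).

Run:
```python
from h import *
np.set_printoptions(precision=1,suppress=True)
S=cam('scene')
W=[cam('wrist',(np.load(f'ee{i}.npy')[:3],np.load(f'ee{i}.npy')[3:])) for i in(8,9,10)]
im=cv2.imread('pics/w10.png');cv2.imwrite('pics/w10c.png',cv2.convertScaleAbs(cv2.resize(im[40:115,395:500],None,fx=7,fy=7,interpolation=2),alpha=1.8))
L,r=tri(W,[(473.7,34),(197.8,33.9),(431,77)]);print('lens wrist',L,r)
y=np.radians(-16.2);n=np.array([np.cos(y),np.sin(y),0]);h=np.array([-n[1],n[0],0])
e=np.load('ee10.npy');lab=e[:3]+24.5*n-[0,0,50.5]
for C in(L,np.array([681,310.2,212.5])):
    D=lab-C;print('robot label rel lens n,h,z',D@n,D@h,D[2])
o,d=ray(S,(443.7-.4,190.6-.4));C=np.array([681,310.2,212.5]);
P=o+d*((C-100*n-o)@n)/(d@n);D=P-C;print('scene label rel',D@n,D@h,D[2])
# same camera lens: ray through tip rim extremes -> lens from scene on plane n
for q in[(443.3,190.2)]:print(proj(S,lab))
seen=[(400,152),(522,188),(492,345),(365,300)]
for (a,b),q in zip([(-1,1),(1,1),(1,-1),(-1,-1)],seen):
    print('pred',proj(S,lab+19*a*h+[0,0,25*b]),'seen',q[0]/6+369.6,q[1]/6+149.6)
```

```text
lens wrist [682.2 310.5 214.7] [0.5, 0.1, 0.7]
robot label rel lens n,h,z -100.84182117038141 -1.0051943128265355 -2.8096146262055015
robot label rel lens n,h,z -99.78615599783355 -0.3772917375400868 -0.6409203438195732
scene label rel -99.99999999999999 0.5776390284802426 3.1627980082874956
[442.3 191.9]
pred [434.6 175.6] seen 436.2666666666667 174.93333333333334
pred [456.2 183.5] seen 456.6 180.93333333333334
pred [449.9 208.1] seen 451.6 207.1
pred [429.2 199.8] seen 430.43333333333334 199.6
```

View pics/w10c.png

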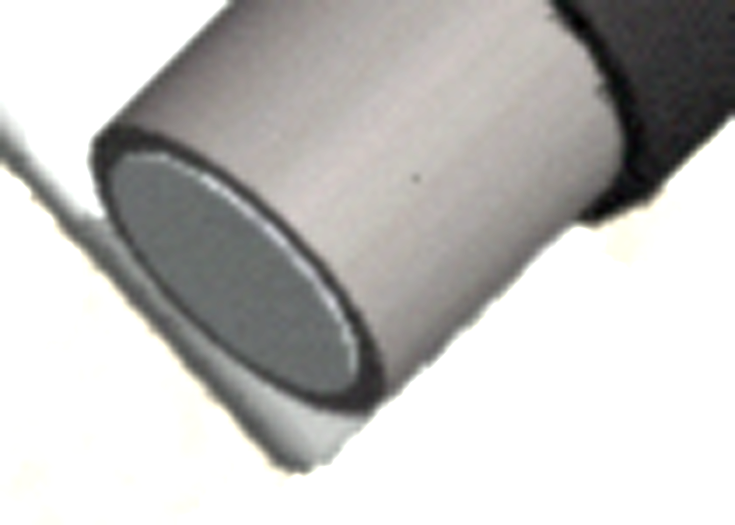

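The estimates scatter around the target: the label height is −2.8 mm by the wrist views and +3.2 mm by the scene view, lateral offset is within 1 mm, and the distance is about 100 mm. I'll settle for a moment and check steadiness and the other objects.

>>> arm_command(targets=[[1,0,0,0,0],[1,0,0,0,0],[1,0,0,0,0],[1,0,0,0,0],[1,0,0,0,0],[1,0,0,0,0]])

```text
time_s: 16.42
ee_pos: [561.2, 344.9, 262.5]
ee_rot: [-179.5, 0.6, 28.0]
force: [-0.1, -0.7, -2.4]
gripper_width: 33.6
```

```bash
python3 go.py 561.5 344.9 262.3 28; python3 -c "
from h import *
print(env.state()['qvel'].round(2))
a=env.grab_frame('scene')[:,:,::-1];cv2.imwrite('pics/sc11.png',a)
b=cv2.imread('pics/scene0.png')
for n,(y0,y1,x0,x1) in dict(jarA=(150,180,195,222),jarB=(186,226,284,314),beaker=(205,255,128,170),stand=(235,394,300,390)).items():
    p,q=[cv2.cvtColor(i[y0:y1,x0:x1],6).astype(np.float32) for i in(a,b)];print(n,np.round(cv2.phaseCorrelate(p,q),2))
cv2.imwrite('pics/sc11b.png',cv2.convertScaleAbs(a,alpha=1.5))"
```

```text
16.42 [561.2 344.9 262.5] [-179.51    0.56   27.97] [30.3 25.1 72.2  0.5 83.2 92.3] 33.6 [-0.1 -0.7 -2.4]
[ 0.0004  0.0003  0.0004 -0.0007]
[-0.17  0.06  0.05 -0.04 -0.05 -0.  ]Traceback (most recent call last):
  File "<string>", line 7, in <module>
    p,q=[cv2.cvtColor(i[y0:y1,x0:x1],6).astype(np.float32) for i in(a,b)];print(n,np.round(cv2.phaseCorrelate(p,q),2))
                                                                                  ~~~~~~~~^^^^^^^^^^^^^^^^^^^^^^^^^^^
    return _wrapfunc(a, 'round', decimals=decimals, out=out)
    return _wrapit(obj, method, *args, **kwds)
    conv = _array_converter(obj)
ValueError: setting an array element with a sequence. The requested array has an inhomogeneous shape after 1 dimensions. The detected shape was (2,) + inhomogeneous part.
```

```bash
python3 -c "
import cv2,numpy as np
a=cv2.imread('pics/sc11.png');b=cv2.imread('pics/scene0.png')
for n,(y0,y1,x0,x1) in dict(jarA=(150,180,195,222),jarB=(186,226,284,314),beaker=(205,255,128,170),stand=(235,394,300,390)).items():
    p,q=[cv2.cvtColor(i[y0:y1,x0:x1],6).astype(np.float32) for i in(a,b)];print(n,cv2.phaseCorrelate(p,q))
cv2.imwrite('pics/sc11b.png',cv2.convertScaleAbs(a,alpha=1.5))"
```

```text
jarA ((0.43710279950339626, -0.17783266135760023), 1.033439709227762)
jarB ((0.0031111201366123, 0.056556382022161955), 0.9966306213537852)
beaker ((0.501041091170876, -0.074799522636674), 1.0016300366719564)
stand ((0.04613306072690193, 0.011971540126580749), 0.8517097155253093)
```

View pics/sc11.png

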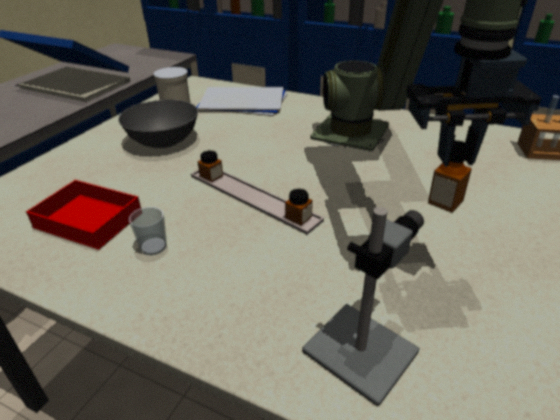

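The final scene picture shows the bottle held upright at (448,186) facing the lens at (418,222). The jars (210,165 and 298,206), the beaker and the stand are where they were. I'm handing the job in.

```bash
python3 -c "
from workcell import env
print(env.job_done())"
```

```text
the job is handed in; nothing more can be done
None
```

I finished and handed in the job at about 16.5 s, with the bottle still held in front of the inspection camera. I gripped it lightly by the cap, tipped it up on its base edge, and let go. It stood by itself between the jars. I then took it again by the cap at 25 N, lifted it out, and turned it so the label faces the lens.

**Last checks:**
- **Distance and sideways centring:** the label is about 100 mm from the lens and within about 1 mm sideways.
- **Facing and uprightness:** at the last measurement the label faced about 1° off the lens. I corrected that by turning the tool but did not measure it again. The tool is tilted about 0.7°.
- **Steadiness:** the arm and grip were steady, with the opening at 33.6 mm and only about 2.5 N on the wrist (the bottle's weight).
- **Other objects:** the jars, beaker and stand look unmoved. The picture comparison gave shifts of 0.5 pixel or less; the largest, for one jar and the beaker, I put down to the method.

**Where checks disagreed:**
- **Label height:** the wrist views put the label about 3 mm below the lens centre and the scene view about 3 mm above it. I left it between the two.
- **Lens depth:** fitting the lens front as 38 mm across gave a wrong depth, because the tip measures about 31 mm. I located the lens from two wrist views instead.

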